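# Bring a scored acrylic blank to the edge for snapping

## Robot

A 6-joint arm with a two-finger parallel gripper is mounted at the origin on the work surface. World frame = base frame: x ahead of the robot, y to its left, z up, the work surface at z = 0. Lengths are in m, angles in rad, forces in N, time in s.
With the tool pointing down it reaches from about 0.35 to 0.975 m from the base axis. Payload 4.9 kg.
Tool frame: the origin (TCP) lies on the mounting face of the last link; the fingertips stand 173 mm ahead of it and the grasp point (between the pads) lies 155 mm ahead of it; z points along the fingers, y is the direction in which the jaws open and shut (so a half turn about z gives the same grasp; the last joint's range is limited). The gripper opens to 85 mm and grips with 20 to 120 N. Pads are 22 mm wide; open, the fingers measure 114 mm over their backs; the gripper's body (76 mm by 85 mm) begins 54 mm behind the grasp point. The pads swing forward as they close: fully open they stand 13 mm farther back than shut.
Start: joints at [1.173, 0.053, 1.613, -0, 1.476, -0.119], TCP at [0.172, 0.601, 0.405] pointing down, gripper open.
Joint ranges: [-3.01, 3.01], [-1.01, 2.22], [0.06, 2.58], [-1.02, 4.17], [0.09, 2.62], [-3.14, 3.14]. Speed limits (rad/s): [2.57, 2.57, 3.14, 3.14, 3.14, 3.14].

## Interface

Orientations are given as a unit quaternion [w, x, y, z].
In Python, from plant import manip gives the robot as it stands.
- The arm moves only by the tool play_rows, never from a script. Its argument "increments" is a list of rows, each an object with "offset": the shift along the tool's x, y, z in mm, a list of three; "twist": the turn about the tool's z in rad; "grip": the opening, from 0 (shut) to 1 (fully open). In form: [{"offset": [dx, dy, dz], "twist": twist, "grip": grip}, ...]. A call has 1 to 5 rows; each row is the pose to reach, as a shift and turn from the pose commanded when the call began, along the tool's axes at that moment; what a row does not reach only later rows make up. A row lasts 1/12 s, in which the tool goes at most 41.7 mm and 7.16 degrees, less where a joint would pass 70% of its speed; a pose out of reach is approached as far as the arm can. A call with a gripper value outside its range is refused whole. The fingers move at their own pace and stop on an object; the grip force is fixed at half the most. Time passes only in rows, so rows that repeat a pose let the fingers close. It gives the time, the measured TCP pose, the force and the opening at its end, in the units of the state.
- manip.state(): the state, without advancing time (a new reading comes with each control period).
- manip.grab_frame(name): name is "side" or "top"; returns the picture (420x560x3 uint8, blue, green, red); there is no depth.
- manip.get_calibration(name): a dict with "fx", "fy", "cx", "cy" (pixels), "k1" (the pictures are not rectified: a ray, as slopes to the right and down, at radius r is drawn at 1 + k1 r^2 times it, then the intrinsics apply), "T" (4x4, takes a point from camera to world coordinates). Camera axes: x right, y down, z forward; pixel columns grow to the right and rows downward; lengths in m; the calibration is good to about 2 mm. A picture is of the moment at which its call begins. get_calibration takes no time and is no camera call.
- manip.job_done(): hands the job in, once; it reports no verdict.
Trained networks look in the newest picture that a camera, given by its name, has taken for a name from the list of things; names that differ only in an ending like _2 or _b are one class to them, and where a whole thing is asked for, a point or a joint stands for the part that bears it (a point fixed in the world has none). Each returns a list of dicts, best first, with "p" (0 to 1); they miss things now and then, are a little off and sometimes report something else, mostly with a low value. They report only what shows in the picture. A call takes as long as a camera call. They do not tell look-alikes from the thing itself.
- manip.boxes_of(query, camera): "xyz" ([x, y, z] in m, in the coordinates of the camera as it stood for that picture, good to about 4 mm: the middle of the surface that is visible of it).
- manip.tip_of(query, camera): "xyz" ([x, y, z] in m, in the coordinates of the camera as it stood for that picture, good to about 4 mm: a listed point, or the origin of a listed thing).
The state is a dict: "time": time; "joint_pos": joint angles; "joint_vel": joint speeds; "joint_efforts": joint torques, N m; "tool_pos": TCP position; "tool_rot": TCP orientation; "contact_force": force on the tool from outside, world axes, zero at the start; "ft_torque": the same for the moment, N m; "gripper_width": opening from 0.0 (shut) to 1.0 (fully open).
Only numpy, scipy, OpenCV 4.12 (cv2) and the standard library are available. Lean on these libraries where they do the work, as an engineer would, in place of code of your own. Each camera call takes 0.05 s, during which the arm holds its last target. There are 200 camera calls.

## Task

With your fingertips, slide the blue acrylic blank along the top of the wooden riser and out over the riser's far edge (the long edge away from the robot) until the blank's white score line lies right along that edge, square with it, ready for snapping. Only push or drag it: do not lift it or tip it. Leave the orange blank and everything else on the riser and the desk where they are.

Things in the scene. Friction and masses are not known exactly. Their poses are not given: they have to be found in the camera images.
- blue_blank: blue acrylic blank to be slid, a flat plate 120 (its x) x 90 (its y) x 6 mm thick, about 80 g, lying loose on the riser. Origin: centre of its underside. Its +x end is the leading end, towards the riser's far edge; its -x end is the trailing end, 60 mm from the origin. At the start it is up to 0.3 rad out of square with the edge
- blue_blank_line (a point): middle of the white score line on the blue blank's top face, 30 mm from its leading end (+30 mm in the blank's x, 6 mm up, so 90 mm from the trailing end); the line is 4 mm wide and runs right across the blank along its y; axes as the blank's
- riser: fixed wooden desk riser, 280 (x) x 440 (y) mm, flat top 60 mm above the desk. Origin: centre of its underside; +x points across it to its far edge, y along that edge. It stands at a different place and yaw each time. A wooden phone cradle 112 mm high and a white power block 40 mm high are fixed on the desk at least 40 mm beyond it, and taller things stand along the desk's two ends (more than 0.55 m to either side)
- riser_edge (a point): middle of the riser's far long edge, at the height of its top face; axes as the riser's: +x out over the edge, y along it, z up
- orange_blank: the other blank, orange acrylic, the same size with the same kind of white line; it lies on the riser beside the blue one and is to be left alone. Origin: centre of its underside
- pen_rest: pale ceramic pen rest, 90 x 28 x 19 mm, long axis x, lying on the riser near one end of it (+y end). Origin: centre of its underside
- tumbler: steel tumbler, 72 mm across, 110 mm high, on the desk. Origin: centre of its underside
- drawer_insert: grey plastic drawer insert with four compartments, 240 (x) x 130 (y) x 45 mm high, on the desk. Origin: centre of its underside
Mind the look-alikes: they are no part of the job. Of the things like the blue_blank, leave any that is turquoise; of the rest the larger one is meant.

How it is judged:
At the end, for the whole second after the job is handed in: the blue blank lies flat and at rest on the riser, leading end out over the far edge, the middle of its white line within 6 mm of the edge (an overhang of 24 to 36 mm) and the blank within 0.1 rad of square with it (x of blue_blank_line in the frame of riser_edge between -0.006 and 0.006 m and y of blue_blank_line in the frame of riser_edge between -0.17 and 0.17 m and x of blue_blank in the frame of riser_edge below -0.02 m and z of blue_blank in the frame of riser_edge between -0.003 and 0.003 m and angle between the x axis of blue_blank and the x axis of riser_edge, either way round below 0.1 rad and angle between blue_blank's own z axis and vertical below 0.04 rad and linear speed of blue_blank below 0.01 m/s); the robot touches nothing.
It fails at once if the blue blank is lifted more than 12 mm off the riser or tipped more than 0.2 rad (z of blue_blank in the frame of riser_edge above 0.012 m or angle between blue_blank's own z axis and vertical above 0.2 rad).
It fails at once if the blue blank falls off the riser (z of blue_blank in the frame of riser_edge below -0.02 m).
It fails at once if the orange blank or another bystander is moved more than 10 mm (distance of any of orange_blank, pen_rest, tumbler, drawer_insert from where it was at the start of the episode above 0.01 m).
It also fails if it takes over 43 s, if anything falls off the work surface, if the arm or the gripper's body presses on something with over 40 N, if the wrist force passes 120 N, or if a joint passes its speed limit or range.

## Working session

There is one attempt and no reset: what is moved stays moved. The work goes in short steps, Python scripts to look and compute and a tool call to move; the robot and the scene stay as the last step left them, time stands still between calls to the robot, and variables do not carry over. Pictures are saved under pics/ and viewed, about 8 in all and at most 12, crops included, and the job is handed in when it is done.

Besides the shell and the picture viewer there is one more tool, called after ">>>" by a JSON object that holds its "op" and its "data", one argument or row to a line. play_rows: Moves the arm, as the interface text tells. Its arguments: {"type":"object","properties":{"increments":{"type":"array"}},"required":["increments"]}

```bash
mkdir -p pics; ls
python3 - <<'E'
from plant import manip
import cv2,numpy as np
s=manip.state();print(s)
for n in("top","side"):
    f=manip.grab_frame(n);cv2.imwrite(f"pics/{n}0.png",f)
    c=manip.get_calibration(n);print(n,c)
    T=np.array(c["T"])
    for q in("blue_blank","blue_blank_line","orange_blank","riser","riser_edge"):
        for d in manip.tip_of(q,n)[:3]:
            print(n,q,round(d["p"],2),(T[:3,:3]@d["xyz"]+T[:3,3]).round(3))
E
```

```text
pics
{'time': 0.0, 'joint_pos': array([ 1.17301490e+00,  5.33653795e-02,  1.61429118e+00,  4.72548442e-06,
        1.47600196e+00, -1.18990272e-01]), 'joint_vel': array([-0.00030729, -0.00066392,  0.00127213,  0.00151768, -0.00100846,
       -0.00095415]), 'joint_efforts': array([ 2.11390820e-04, -3.93682194e+01, -3.70175993e+01, -5.23785354e-05,
        6.88714266e-03,  3.89791367e-06]), 'tool_pos': array([0.17188528, 0.6006223 , 0.40345905]), 'tool_rot': array([-2.66208632e-04,  1.38944732e-01,  9.90299598e-01, -9.98040327e-04]), 'contact_force': array([-0.25877193, -0.03633286,  0.36078325]), 'ft_torque': array([-0.0243311 , -0.01432606,  0.0432665 ]), 'gripper_width': 0.9982517105109432}
top {'fx': 428.13656057340575, 'fy': 428.13656057340575, 'cx': 277.62450974333626, 'cy': 204.9629391459401, 'k1': -0.08921981992473015, 'T': array([[ 0.02326732, -0.99289921,  0.11666105,  0.40758317],
       [-0.99952597, -0.02545695, -0.01731428,  0.015422  ],
       [ 0.02016117, -0.11620289, -0.99302085,  1.14518726],
       [ 0.        ,  0.        ,  0.        ,  1.        ]])}
top blue_bla
[... 489 characters left out ...]
82586076, 'T': array([[ 9.76802347e-01, -1.53592567e-01,  1.49219630e-01,
         2.59441573e-01],
       [-2.14141880e-01, -7.02735392e-01,  6.78458712e-01,
        -1.15537324e+00],
       [ 6.55700289e-04, -6.94674234e-01, -7.19324181e-01,
         1.31031650e+00],
       [ 0.00000000e+00,  0.00000000e+00,  0.00000000e+00,
         1.00000000e+00]])}
side blue_blank 0.95 [0.722 0.432 0.001]
side blue_blank 0.89 [0.58  0.139 0.06 ]
side blue_blank 0.69 [ 0.32   0.13  -0.001]
side blue_blank_line 0.97 [0.606 0.158 0.064]
side blue_blank_line 0.61 [0.311 0.144 0.007]
side orange_blank 0.97 [ 0.591 -0.023  0.063]
side riser 0.87 [ 0.565  0.054 -0.   ]
side riser_edge 0.72 [0.704 0.076 0.06 ]
```

View pics/top0.png

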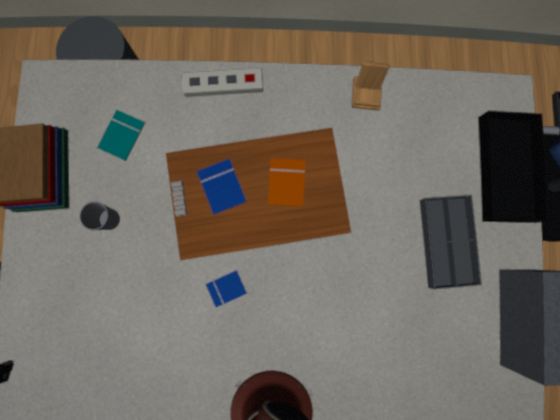

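View pics/side0.png

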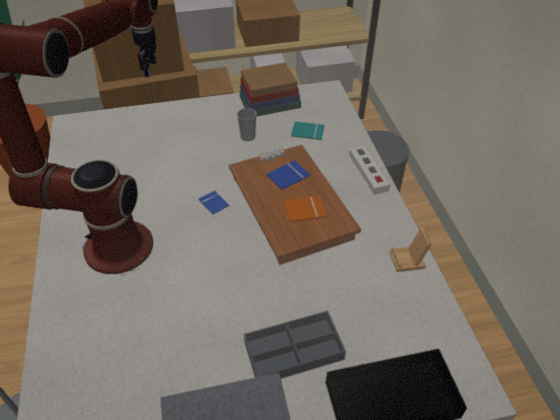

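The top view shows the target blue blank at about (221,187) on the riser, with orange at (287,182) and the pen rest at (178,198). The small blue (226,289) and turquoise (121,135) pieces are decoys on the desk. The side view agrees. Next I measure the blank's outline and the riser edge precisely.

```bash
cat > h.py <<'E'
from plant import manip
import cv2,numpy as np
from scipy.optimize import fsolve
def unproj(px,n,z):
    c=manip.get_calibration(n);T=np.array(c["T"])
    px=np.atleast_2d(np.array(px,float))
    K=np.array([[c["fx"],0,c["cx"]],[0,c["fy"],c["cy"]],[0,0,1.]])
    u=cv2.undistortPoints(px.reshape(-1,1,2),K,np.array([c["k1"],0,0,0.]))[:,0]
    d=np.c_[u,np.ones(len(u))]@T[:3,:3].T
    return (T[:3,3]+d*((z-T[2,3])/d[:,2])[:,None])[:,:2]
def blob(f,n,near,lo,hi,z,smin=110):
    hsv=cv2.cvtColor(f,cv2.COLOR_BGR2HSV)
    m=cv2.inRange(hsv,(lo,smin,30),(hi,255,255))
    m=cv2.morphologyEx(m,cv2.MORPH_CLOSE,np.ones((9,9)))
    k,lab,st,cen=cv2.connectedComponentsWithStats(m)
    best=None
    for i in range(1,k):
        if st[i,4]<150: continue
        cs,_=cv2.findContours((lab==i).astype(np.uint8),cv2.RETR_EXTERNAL,cv2.CHAIN_APPROX_NONE)
        p=unproj(cs[0][:,0],n,z); r=cv2.minAreaRect((p*1000).astype(np.float32))
        d=np.hypot(*(np.array(r[0])/1000-near))
        if best is None or d<best[0]: best=(d,r,st[i,4],cen[i])
    return best
E
python3 - <<'E'
from h import *
for n in("top","side"):
    f=cv2.imread(f"pics/{n}0.png")
    print(n,"blue",blob(f,n,(.577,.14),100,130,.066)[1:3])
    print(n,"orange",blob(f,n,(.595,-.022),3,14,.066,200)[1:3])
# riser edge top view: columns scan for max gradient near the line (167,153)-(332,128)
f=cv2.imread("pics/top0.png");g=cv2.cvtColor(f,cv2.COLOR_BGR2HSV)[:,:,1].astype(float)
pts=[]
for c in range(175,328,3):
    r0=153+(c-167)*(128-153)/165
    rr=np.arange(int(r0)-7,int(r0)+8);d=np.abs(np.diff(g[rr,c]));i=d.argmax()
    w=d[max(0,i-1):i+2];pts.append((c,rr[max(0,i-1)]+.5+(w*np.arange(len(w))).sum()/w.sum()))
P=unproj(pts,"top",.06)
l=cv2.fitLine((P*1000).astype(np.float32),cv2.DIST_HUBER,0,.01,.01).ravel();print("edge dir,pt",l,np.degrees(np.arctan2(l[1],l[0])))
nrm=np.array([-l[1],l[0]]);print("resid",np.std((P*1000-l[2:])@nrm))
print("ends/corners",unproj([(167,153),(332,128),(350,233),(180,259)],"top",.06).round(3))
E
```

```text
top blue (((579.7933349609375, 141.7879638671875), (118.28734588623047, 87.86518096923828), 23.37950897216797), np.int32(1565))
top orange (((594.8814086914062, -23.881820678710938), (93.71305084228516, 125.41022491455078), 88.92729949951172), np.int32(1758))
side blue (((580.2459106445312, 142.75140380859375), (117.45045471191406, 88.74417877197266), 23.06137466430664), np.int32(609))
side orange (((594.0641479492188, -20.725906372070312), (116.10397338867188, 87.16858673095703), 2.6758246421813965), np.int32(640))
edge dir,pt [ 1.8271631e-01 -9.8316568e-01  7.0368353e+02  7.2029190e+01] -79.47198
resid 0.3139882279121479
ends/corners [[ 0.663  0.287]
 [ 0.742 -0.142]
 [ 0.468 -0.19 ]
 [ 0.392  0.239]]
```

Run:
```python
import cv2
f=cv2.imread("pics/top0.png")[120:270,150:360]
cv2.imwrite("pics/c1.png",cv2.resize(f,None,fx=3.7,fy=3.7,interpolation=cv2.INTER_CUBIC))
```

```text
(no output)
```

View pics/c1.png

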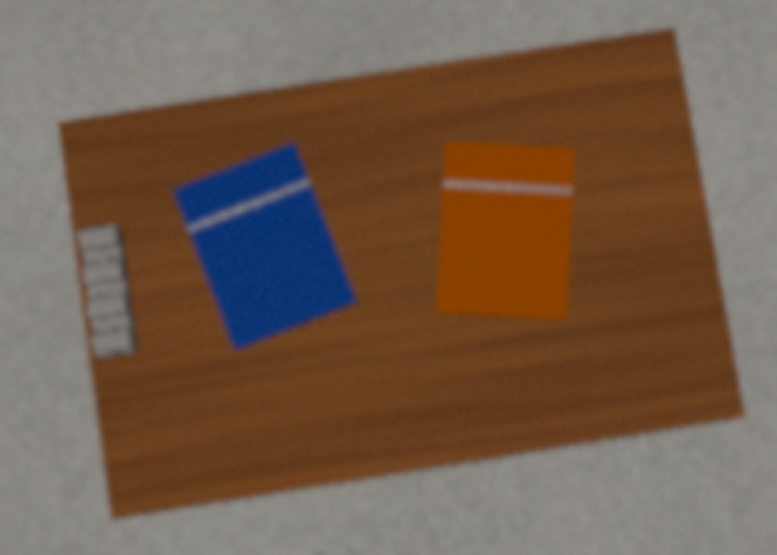

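The zoomed crop shows the blue blank with its line towards the far edge. It is rotated about +12.7° from square, and its line is about 80 mm short of the edge. Plan: use both half-open fingertips as a wide pusher, square to the edge, behind the trailing end. First I travel there high.

```bash
cat >> h.py <<'E'
A=np.radians(10.53); EX=np.array([np.cos(A),np.sin(A)]); EY=np.array([-EX[1],EX[0]]); E0=np.array([.704,.0715])
def go(xr,yr,z,yaw=100.53):
    "offset (mm, tool axes) and twist to bring TCP to riser-frame xr,yr, height z, tool-y yaw deg"
    s=manip.state();w,x,y,zz=s["tool_rot"]
    from scipy.spatial.transform import Rotation as R
    M=R.from_quat([x,y,zz,w]).as_matrix(); p=s["tool_pos"]
    t=np.r_[E0+xr*EX+yr*EY,z]; cur=np.degrees(np.arctan2(M[1,1],M[0,1]))
    d=p[:2]-E0
    print("t",round(s["time"],2),"riser xy",(d@EX).round(4),(d@EY).round(4),"z",p[2].round(4),"yaw",cur.round(2),"F",s["contact_force"].round(1),"g",round(s["gripper_width"],2),"q6",s["joint_pos"][5].round(2))
    print("offset",(M.T@(t-p)*1000).round(1),"twist",-np.radians(yaw-cur).round(4))
E
python3 -c "
from h import *
go(-.218,.092,.40)"
```

```text
t 0.6 riser xy -0.4263 0.6177 z 0.4047 yaw 74.03 F [0.1 0.1 0.6] g 1.0 q6 -0.12
offset [-421.  -377.5    4.7] twist -0.4626
```

>>> {"op": "play_rows", "data": {
  "increments": [
    {"offset": [-421,-377,0],"twist": -0.4625,"grip": 0.6},
    {"offset": [-421,-377,0],"twist": -0.4625,"grip": 0.6},
    {"offset": [-421,-377,0],"twist": -0.4625,"grip": 0.6},
    {"offset": [-421,-377,0],"twist": -0.4625,"grip": 0.6},
    {"offset": [-421,-377,0],"twist": -0.4625,"grip": 0.6}
  ]
}}

```text
time: 1.02
tool_pos: [0.282, 0.4253, 0.4048]
tool_rot: [0.0, -0.094, 0.996, 0.0]
contact_force: [0.5, 0.2, 0.4]
gripper_width: 0.596
```

```bash
python3 -c "
from h import *
go(-.218,.092,.40)"
```

```text
t 1.02 riser xy -0.3502 0.425 z 0.4048 yaw 100.77 F [0.5 0.2 0.4] g 0.6 q6 -0.92
offset [-130.9 -333.5    4.8] twist 0.0041
```

>>> {"op": "play_rows", "data": {
  "increments": [
    {"offset": [-131,-334,0],"twist": 0,"grip": 0.6},
    {"offset": [-131,-334,0],"twist": 0,"grip": 0.6},
    {"offset": [-131,-334,0],"twist": 0,"grip": 0.6},
    {"offset": [-131,-334,0],"twist": 0,"grip": 0.6},
    {"offset": [-131,-334,0],"twist": 0,"grip": 0.6}
  ]
}}

```text
time: 1.43
tool_pos: [0.3922, 0.2482, 0.4052]
tool_rot: [0.001, -0.092, 0.996, 0.0]
contact_force: [1.3, 0.0, -0.0]
gripper_width: 0.599
```

```bash
python3 -c "
from h import *
go(-.218,.092,.30)"
```

```text
t 1.43 riser xy -0.2742 0.2307 z 0.4052 yaw 100.54 F [ 1.3  0.  -0. ] g 0.6 q6 -1.35
offset [ -56.  -138.8  105.2] twist 0.0002
```

>>> {"op": "play_rows", "data": {
  "increments": [
    {"offset": [-56,-139,50],"twist": 0,"grip": 0.6},
    {"offset": [-56,-139,100],"twist": 0,"grip": 0.6},
    {"offset": [-56,-139,105],"twist": 0,"grip": 0.6},
    {"offset": [-56,-139,105],"twist": 0,"grip": 0.6},
    {"offset": [-56,-139,105],"twist": 0,"grip": 0.6}
  ]
}}

```text
time: 1.85
tool_pos: [0.4723, 0.1208, 0.2963]
tool_rot: [-0.002, -0.09, 0.996, -0.001]
contact_force: [0.3, 0.2, -0.3]
gripper_width: 0.602
```

```bash
python3 -c "
from h import *
go(-.218,.092,.245)"
```

```text
t 1.85 riser xy -0.2188 0.0908 z 0.2963 yaw 100.36 F [ 0.3  0.2 -0.3] g 0.6 q6 -1.65
offset [-1.   1.2 51.3] twist -0.003
```

>>> {"op": "play_rows", "data": {
  "increments": [
    {"offset": [-1,1,30],"twist": -0.003,"grip": 0.6},
    {"offset": [-1,1,50],"twist": -0.003,"grip": 0.6},
    {"offset": [-1,1,56],"twist": -0.003,"grip": 0.6},
    {"offset": [-1,1,56],"twist": -0.003,"grip": 0.6},
    {"offset": [-1,1,56],"twist": -0.003,"grip": 0.6}
  ]
}}

```text
time: 2.27
tool_pos: [0.4733, 0.125, 0.2445]
tool_rot: [0.0, -0.093, 0.996, -0.0]
contact_force: [-0.2, 0.3, -0.2]
gripper_width: 0.598
```

```bash
python3 -c "
from h import *
go(-.218,.092,.234)
f=manip.grab_frame('side')[130:250,200:380];cv2.imwrite('pics/c2.png',cv2.resize(f,None,fx=4.4,fy=4.4,interpolation=cv2.INTER_CUBIC))"
```

```text
t 2.27 riser xy -0.217 0.0948 z 0.2445 yaw 100.72 F [-0.2  0.3 -0.2] g 0.6 q6 -1.65
offset [ 1.  -2.8 10.5] twist 0.0033
```

View pics/c2.png

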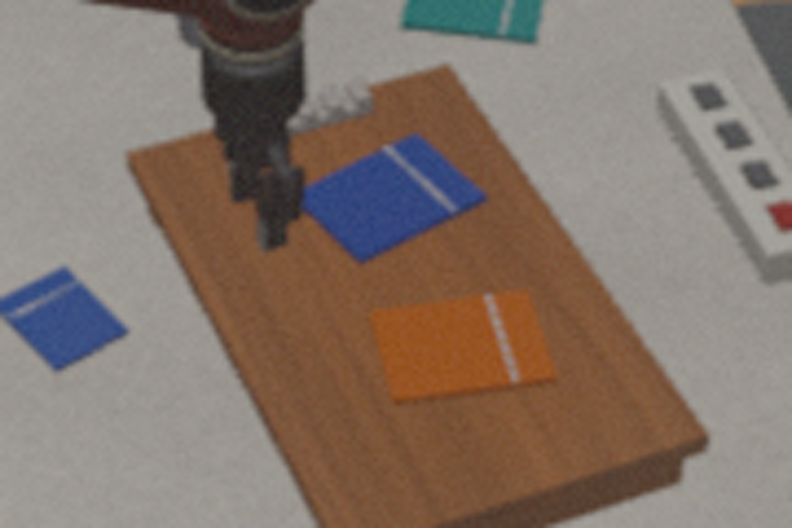

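The side view shows the fingertips just above the riser, behind the blank's trailing end and clear of the pen rest. I lower by touch.

>>> {"op": "play_rows", "data": {
  "increments": [
    {"offset": [0,0,2],"twist": 0,"grip": 0.6},
    {"offset": [0,0,4],"twist": 0,"grip": 0.6},
    {"offset": [0,0,5],"twist": 0,"grip": 0.6},
    {"offset": [0,0,5],"twist": 0,"grip": 0.6}
  ]
}}

```text
time: 2.65
tool_pos: [0.473, 0.125, 0.239]
tool_rot: [0.0, -0.093, 0.996, -0.0]
contact_force: [-0.1, 0.7, 0.8]
gripper_width: 0.602
```

>>> {"op": "play_rows", "data": {
  "increments": [
    {"offset": [0,0,1],"twist": 0,"grip": 0.6},
    {"offset": [0,0,2],"twist": 0,"grip": 0.6},
    {"offset": [0,0,2],"twist": 0,"grip": 0.6}
  ]
}}

```text
time: 2.9
tool_pos: [0.4729, 0.1248, 0.2365]
tool_rot: [-0.0, -0.093, 0.996, 0.0]
contact_force: [0.2, 0.9, -0.4]
gripper_width: 0.6
```

>>> {"op": "play_rows", "data": {
  "increments": [
    {"offset": [0,0,1],"twist": 0,"grip": 0.6},
    {"offset": [0,0,2],"twist": 0,"grip": 0.6},
    {"offset": [0,0,2],"twist": 0,"grip": 0.6}
  ]
}}

```text
time: 3.15
tool_pos: [0.4729, 0.1248, 0.2345]
tool_rot: [-0.0, -0.093, 0.996, -0.0]
contact_force: [-0.6, -0.4, 0.2]
gripper_width: 0.601
```

>>> {"op": "play_rows", "data": {
  "increments": [
    {"offset": [0,0,1],"twist": 0,"grip": 0.6},
    {"offset": [0,0,2],"twist": 0,"grip": 0.6},
    {"offset": [0,0,2],"twist": 0,"grip": 0.6}
  ]
}}

```text
time: 3.4
tool_pos: [0.473, 0.1248, 0.2325]
tool_rot: [-0.0, -0.093, 0.996, 0.0]
contact_force: [-0.1, -0.8, -0.1]
gripper_width: 0.598
```

>>> {"op": "play_rows", "data": {
  "increments": [
    {"offset": [0,0,1],"twist": 0,"grip": 0.6},
    {"offset": [0,0,1.5],"twist": 0,"grip": 0.6},
    {"offset": [0,0,1.5],"twist": 0,"grip": 0.6}
  ]
}}

```text
time: 3.65
tool_pos: [0.473, 0.1248, 0.2311]
tool_rot: [-0.0, -0.093, 0.996, 0.0]
contact_force: [-0.7, -0.7, -0.4]
gripper_width: 0.603
```

>>> {"op": "play_rows", "data": {
  "increments": [
    {"offset": [0,0,1],"twist": 0,"grip": 0.6},
    {"offset": [0,0,1.5],"twist": 0,"grip": 0.6},
    {"offset": [0,0,1.5],"twist": 0,"grip": 0.6}
  ]
}}

```text
time: 3.9
tool_pos: [0.4732, 0.1248, 0.2302]
tool_rot: [-0.0, -0.093, 0.996, -0.0]
contact_force: [-1.6, 0.1, 3.1]
gripper_width: 0.604
```

>>> {"op": "play_rows", "data": {
  "increments": [
    {"offset": [0,0,1],"twist": 0,"grip": 0.6},
    {"offset": [0,0,1.5],"twist": 0,"grip": 0.6},
    {"offset": [0,0,1.5],"twist": 0,"grip": 0.6}
  ]
}}

```text
time: 4.15
tool_pos: [0.4734, 0.1249, 0.2301]
tool_rot: [-0.001, -0.093, 0.996, -0.0]
contact_force: [-7.6, -1.6, 14.1]
gripper_width: 0.602
```

Riser contact is at TCP z ≈ 0.230. I raise about 1.5 mm above the surface, then push.

>>> {"op": "play_rows", "data": {
  "increments": [
    {"offset": [0,0,-3.5],"twist": 0.003,"grip": 0.6},
    {"offset": [0,0,-3.5],"twist": 0.003,"grip": 0.6},
    {"offset": [-8,0,-3.5],"twist": 0.003,"grip": 0.6},
    {"offset": [-16,0,-3.5],"twist": 0.003,"grip": 0.6},
    {"offset": [-22,0,-3.5],"twist": 0.003,"grip": 0.6}
  ]
}}

```text
time: 4.57
tool_pos: [0.4956, 0.129, 0.2315]
tool_rot: [0.0, -0.092, 0.996, 0.0]
contact_force: [0.7, -1.1, 0.0]
gripper_width: 0.599
```

>>> {"op": "play_rows", "data": {
  "increments": [
    {"offset": [-5,0,0],"twist": 0,"grip": 0.6},
    {"offset": [-10,0,0],"twist": 0,"grip": 0.6},
    {"offset": [-15,0,0],"twist": 0,"grip": 0.6},
    {"offset": [-20,0,0],"twist": 0,"grip": 0.6},
    {"offset": [-24,0,0],"twist": 0,"grip": 0.6}
  ]
}}

```text
time: 4.98
tool_pos: [0.5188, 0.1334, 0.2316]
tool_rot: [-0.0, -0.092, 0.996, -0.0]
contact_force: [-1.0, -0.3, 0.4]
gripper_width: 0.601
```

Run:
```python
from h import *
go(-.218,.092,.234)
f=manip.grab_frame("side");cv2.imwrite("pics/side1.png",f);print(blob(f,"side",(.6,.145),100,130,.066)[1:3])
c=f[130:250,200:380];cv2.imwrite('pics/c3.png',cv2.resize(c,None,fx=4.4,fy=4.4,interpolation=cv2.INTER_CUBIC))
```

```text
t 4.98 riser xy -0.1708 0.0947 z 0.2316 yaw 100.53 F [-1.  -0.3  0.4] g 0.6 q6 -1.64
offset [47.2 -2.7 -2.4] twist -0.0001
(((596.038818359375, 139.92202758789062), (117.45736694335938, 88.50861358642578), 18.980335235595703), np.int32(541))
```

View pics/c3.png

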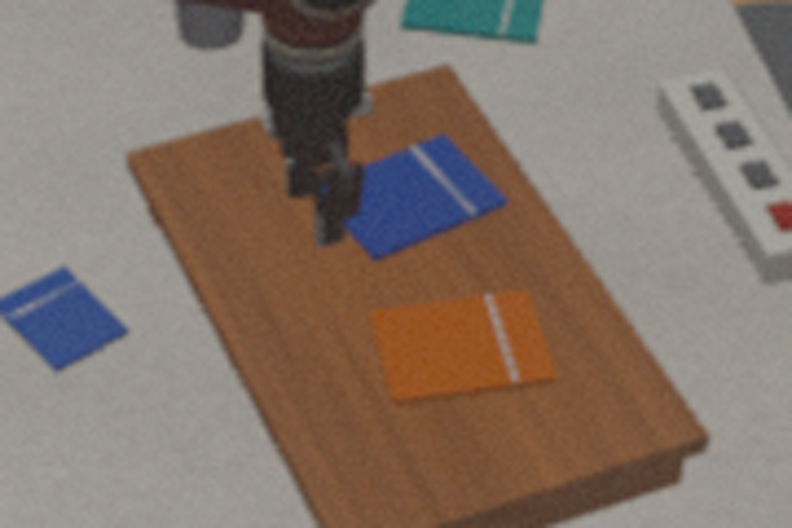

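The blank is moving forward flat and turning towards square, now about 8° off. Continuing.

>>> {"op": "play_rows", "data": {
  "increments": [
    {"offset": [-5,0,0],"twist": 0,"grip": 0.6},
    {"offset": [-10,0,0],"twist": 0,"grip": 0.6},
    {"offset": [-15,0,0],"twist": 0,"grip": 0.6},
    {"offset": [-20,0,0],"twist": 0,"grip": 0.6},
    {"offset": [-25,0,0],"twist": 0,"grip": 0.6}
  ]
}}

```text
time: 5.45
tool_pos: [0.5433, 0.1379, 0.2317]
tool_rot: [0.0, -0.092, 0.996, 0.0]
contact_force: [-0.7, -0.1, -0.2]
gripper_width: 0.6
```

>>> {"op": "play_rows", "data": {
  "increments": [
    {"offset": [-5,0,0],"twist": 0,"grip": 0.6},
    {"offset": [-10,0,0],"twist": 0,"grip": 0.6},
    {"offset": [-15,0,0],"twist": 0,"grip": 0.6},
    {"offset": [-20,0,0],"twist": 0,"grip": 0.6},
    {"offset": [-23,0,0],"twist": 0,"grip": 0.6}
  ]
}}

```text
time: 5.87
tool_pos: [0.5661, 0.1421, 0.2318]
tool_rot: [0.0, -0.092, 0.996, -0.0]
contact_force: [-0.2, -0.6, -0.5]
gripper_width: 0.602
```

```bash
cat >> h.py <<'E'
def linefit(f,n,near):
    "white line points inside the blue blob (top face z=.066), riser frame"
    b=blob(f,n,near,100,130,.066); r=b[1]
    hsv=cv2.cvtColor(f,cv2.COLOR_BGR2HSV)
    ys,xs=np.mgrid[:f.shape[0],:f.shape[1]]
    box=np.array([abs(xs-b[3][0])<45,abs(ys-b[3][1])<45]).all(0)&(hsv[:,:,1]<115)&(hsv[:,:,0]>90)&(hsv[:,:,2]>90)
    p=np.c_[xs[box],ys[box]]; P=unproj(p,n,.066)
    k=cv2.boxPoints(r)/1000; inside=[cv2.pointPolygonTest(k.astype(np.float32)*1000,tuple(map(float,q*1000)),False)>=0 for q in P]
    Q=P[inside]; d=Q-E0; R=np.c_[d@EX,d@EY]*1000
    c=(np.array(r[0])/1000-E0)*1000
    print(n,"blob riser xy",(c@EX).round(1),(c@EY).round(1),"size",np.round(r[1],1),"ang",round(r[2],2))
    print("   corners x",((k-E0)@EX*1000).round(1),"y",((k-E0)@EY*1000).round(1))
    if len(R)>4: print("   line n",len(R),"mean",R.mean(0).round(1),"slope",np.polyfit(R[:,1],R[:,0],1)[0].round(3),"y",R[:,1].min().round(0),R[:,1].max().round(0))
E
python3 - <<'E'
from h import *
go(-.101,.092,.234)
for n in("side","top"):
    f=manip.grab_frame(n);cv2.imwrite(f"pics/{n}2.png",f);linefit(f,n,(.64,.15))
    T=np.array(manip.get_calibration(n)["T"])
    for q in ("blue_blank_line","riser_edge"):
        for d in manip.tip_of(q,n)[:3]:
            p=(T[:3,:3]@d["xyz"]+T[:3,3]);e=p[:2]-E0;print(q,round(d["p"],2),(e@EX).round(4),(e@EY).round(4),p[2].round(3))
c=cv2.imread("pics/side2.png")[130:250,200:380];cv2.imwrite('pics/c4.png',cv2.resize(c,None,fx=4.4,fy=4.4,interpolation=cv2.INTER_CUBIC))
E
```

```text
t 5.87 riser xy -0.1226 0.0946 z 0.2318 yaw 100.52 F [-0.2 -0.6 -0.5] g 0.6 q6 -1.64
offset [-21.6  -2.6  -2.2] twist -0.0001
side blob riser xy -50.7 78.9 size [116.9  88.9] ang 10.37
   corners x [-109.  -109.3    7.6    7.9] y [123.5  34.6  34.3 123.1]
   line n 67 mean [-20.5  79.2] slope -0.067 y 35.0 123.0
blue_blank_line 0.92 -0.0182 0.082 0.065
blue_blank_line 0.9 0.1158 0.3349 0.012
blue_blank_line 0.82 -0.375 0.1484 0.008
riser_edge 0.65 0.0039 0.0057 0.061
top blob riser xy -42.3 78.0 size [100.7  87.2] ang 10.7
   corners x [-92.8 -92.5   8.2   8. ] y [121.5  34.2  34.5 121.8]
   line n 14 mean [-18.6  41.4] slope 0.88 y 35.0 65.0
blue_blank_line 0.84 -0.0181 0.0794 0.065
blue_blank_line 0.75 0.111 0.3368 0.006
riser_edge 0.63 0.0024 0.0036 0.059
```

View pics/c4.png

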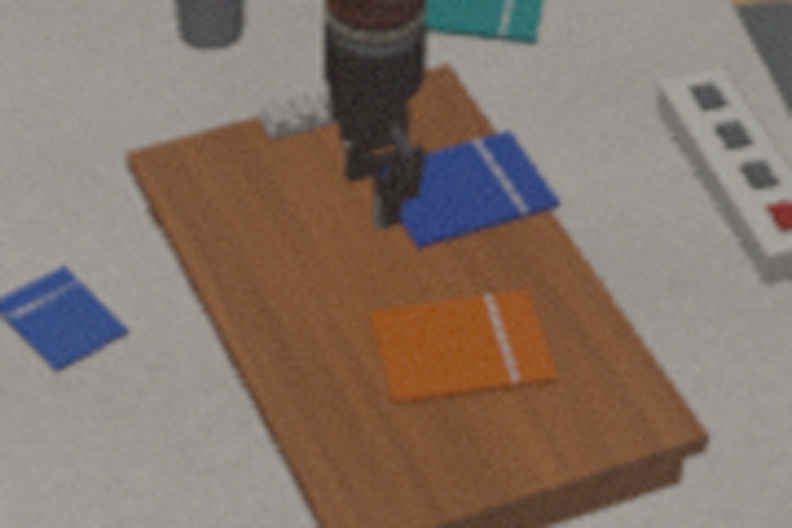

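The blank is now square (10.4–10.7° against the edge's 10.5°), with the line about 20 mm short. I push 15 mm more, then measure line and edge in the same picture.

>>> {"op": "play_rows", "data": {
  "increments": [
    {"offset": [-4,0,0],"twist": 0,"grip": 0.6},
    {"offset": [-8,0,0],"twist": 0,"grip": 0.6},
    {"offset": [-12,0,0],"twist": 0,"grip": 0.6},
    {"offset": [-15,0,0],"twist": 0,"grip": 0.6},
    {"offset": [-15,0,0],"twist": 0,"grip": 0.6}
  ]
}}

```text
time: 6.58
tool_pos: [0.5809, 0.1449, 0.2319]
tool_rot: [0.0, -0.092, 0.996, 0.0]
contact_force: [0.6, 0.8, -0.5]
gripper_width: 0.599
```

```bash
cat >> h.py <<'E'
def edge(f,n):
    "far edge offset from model in riser x (mm), sampled where only wood/desk border shows"
    c=manip.get_calibration(n);T=np.array(c["T"]);g=cv2.cvtColor(f,cv2.COLOR_BGR2HSV)[:,:,1]
    xs=np.arange(-12,12.1,.5);ys=np.r_[np.arange(-180,10,6),np.arange(150,195,6)];out=[]
    for y in ys:
        W=np.array([np.r_[E0+x/1e3*EX+y/1e3*EY,.06] for x in xs])
        C=(W-T[:3,3])@T[:3,:3];u=C[:,:2]/C[:,2:];u=u*(1+c["k1"]*(u**2).sum(1))[:,None]
        px=(u*c["fx"]+[c["cx"],c["cy"]]).astype(np.float32)
        v=cv2.remap(g,px[:,0][None],px[:,1][None],cv2.INTER_LINEAR)[0].astype(float)
        mid=(v[:6].mean()+v[-6:].mean())/2; out.append(xs[np.argmin(np.abs(v-mid))])
    out=np.array(out);p=np.polyfit(ys,out,1);print(n,"edge offset median",np.median(out),"sd",out.std().round(1),"at y=80:",np.polyval(p,80).round(2),"slope",p[0].round(4))
E
python3 - <<'E'
from h import *
go(-.101,.092,.234)
for n in("side","top"):
    f=manip.grab_frame(n);cv2.imwrite(f"pics/{n}3.png",f);linefit(f,n,(.65,.15));edge(f,n);edge(cv2.imread(f"pics/{n}0.png"),n)
    T=np.array(manip.get_calibration(n)["T"])
    for q in ("blue_blank_line","riser_edge"):
        for d in manip.tip_of(q,n)[:1]:
            p=(T[:3,:3]@d["xyz"]+T[:3,3]);e=p[:2]-E0;print(q,round(d["p"],2),(e@EX).round(4),(e@EY).round(4),p[2].round(3))
E
```

```text
t 6.58 riser xy -0.1076 0.0946 z 0.2319 yaw 100.52 F [ 0.6  0.8 -0.5] g 0.6 q6 -1.63
offset [-6.6 -2.6 -2.1] twist -0.0001
side blob riser xy -35.2 78.5 size [117.2  87.9] ang 11.06
   corners x [-94.2 -93.4  23.8  23. ] y [121.9  34.   35.1 123. ]
   line n 61 mean [-3.5 78.7] slope 0.119 y 34.0 123.0
side edge offset median 1.5 sd 0.4 at y=80: 1.65 slope 0.0001
side edge offset median 1.5 sd 0.4 at y=80: 1.77 slope 0.0005
blue_blank_line 0.74 -0.0073 0.0837 0.061
riser_edge 0.9 0.0026 0.0058 0.061
top blob riser xy -26.7 77.7 size [99.4 87.1] ang 10.71
   corners x [-76.5 -76.3  23.1  22.8] y [121.1  34.   34.4 121.4]
   line n 19 mean [ 3.9 54.7] slope 0.3 y 34.0 121.0
top edge offset median 0.0 sd 4.5 at y=80: 0.02 slope -0.0006
top edge offset median 0.0 sd 0.2 at y=80: -0.03 slope -0.0001
blue_blank_line 0.73 -0.0072 0.0831 0.065
riser_edge 0.77 0.0029 0.0045 0.058
```

Both cameras agree on the outline: the line is about 6–7 mm short. Pushing 6.5 mm more, then backing off straight and rising.

>>> {"op": "play_rows", "data": {
  "increments": [
    {"offset": [-2,0,0],"twist": 0,"grip": 0.6},
    {"offset": [-4,0,0],"twist": 0,"grip": 0.6},
    {"offset": [-6.5,0,0],"twist": 0,"grip": 0.6},
    {"offset": [-6.5,0,0],"twist": 0,"grip": 0.6},
    {"offset": [-6.5,0,0],"twist": 0,"grip": 0.6}
  ]
}}

```text
time: 7.3
tool_pos: [0.5868, 0.146, 0.2318]
tool_rot: [0.0, -0.092, 0.996, -0.0]
contact_force: [-0.1, -0.8, 0.1]
gripper_width: 0.6
```

>>> {"op": "play_rows", "data": {
  "increments": [
    {"offset": [10,0,0],"twist": 0,"grip": 0.6},
    {"offset": [30,0,0],"twist": 0,"grip": 0.6},
    {"offset": [50,0,-30],"twist": 0,"grip": 0.6},
    {"offset": [80,0,-60],"twist": 0,"grip": 0.6},
    {"offset": [110,0,-90],"twist": 0,"grip": 0.6}
  ]
}}

```text
time: 7.72
tool_pos: [0.4777, 0.1258, 0.3207]
tool_rot: [-0.001, -0.092, 0.996, -0.0]
contact_force: [0.8, -0.1, 0.4]
gripper_width: 0.599
```

>>> {"op": "play_rows", "data": {
  "increments": [
    {"offset": [40,0,-30],"twist": 0,"grip": 0.6},
    {"offset": [80,0,-60],"twist": 0,"grip": 0.6},
    {"offset": [110,0,-60],"twist": 0,"grip": 0.6},
    {"offset": [110,0,-60],"twist": 0,"grip": 0.6}
  ]
}}

```text
time: 8.05
tool_pos: [0.3666, 0.1056, 0.3845]
tool_rot: [0.004, -0.092, 0.996, -0.0]
contact_force: [0.7, -0.4, -0.7]
gripper_width: 0.6
```

Run:
```python
from h import *
go(-.101,.092,.234)
for n in("side","top"):
    f=manip.grab_frame(n);cv2.imwrite(f"pics/{n}4.png",f);linefit(f,n,(.655,.15));edge(f,n)
    print("orange",blob(f,n,(.595,-.022),3,14,.066,200)[1])
    T=np.array(manip.get_calibration(n)["T"])
    for q in ("blue_blank_line","blue_blank","riser_edge"):
        for d in manip.tip_of(q,n)[:1]:
            p=(T[:3,:3]@d["xyz"]+T[:3,3]);e=p[:2]-E0;print(q,round(d["p"],2),(e@EX).round(4),(e@EY).round(4),p[2].round(3))
a=[cv2.resize(cv2.imread("pics/side4.png")[130:250,240:360],None,fx=3.3,fy=3.3,interpolation=cv2.INTER_CUBIC),cv2.resize(cv2.imread("pics/top4.png")[120:240,160:280],None,fx=3.3,fy=3.3,interpolation=cv2.INTER_CUBIC)]
cv2.imwrite('pics/c5.png',np.hstack(a))
```

```text
t 8.05 riser xy -0.3254 0.0952 z 0.3845 yaw 100.55 F [ 0.7 -0.4 -0.7] g 0.6 q6 -1.67
offset [-223.1   -3.1  152.4] twist 0.0003
side blob riser xy -29.4 78.6 size [116.7  87.9] ang 10.52
   corners x [-87.8 -87.8  28.9  28.9] y [122.6  34.7  34.7 122.6]
   line n 65 mean [ 0.1 79.7] slope -0.108 y 35.0 123.0
side edge offset median 1.5 sd 0.4 at y=80: 1.65 slope 0.0
orange ((593.4592895507812, -23.36147689819336), (84.49091339111328, 109.16121673583984), 88.91177368164062)
blue_blank_line 0.94 -0.3703 0.1432 0.01
blue_blank 0.83 -0.0312 0.0796 0.059
riser_edge 0.68 -0.1244 0.2047 0.059
top blob riser xy -30.2 78.1 size [118.3  88. ] ang 10.56
   corners x [-89.4 -89.3  29.   28.9] y [122.   34.1  34.1 122.1]
   line n 100 mean [-1.5 80.1] slope -0.001 y 34.0 122.0
top edge offset median 0.0 sd 0.2 at y=80: -0.05 slope -0.0003
orange ((594.8710327148438, -24.15713119506836), (93.84649658203125, 124.58441162109375), 88.36214447021484)
blue_blank_line 0.95 0.1138 0.3341 0.01
blue_blank 0.73 0.0878 0.3503 -0.001
riser_edge 0.62 0.0028 0.0027 0.062
```

View pics/c5.png

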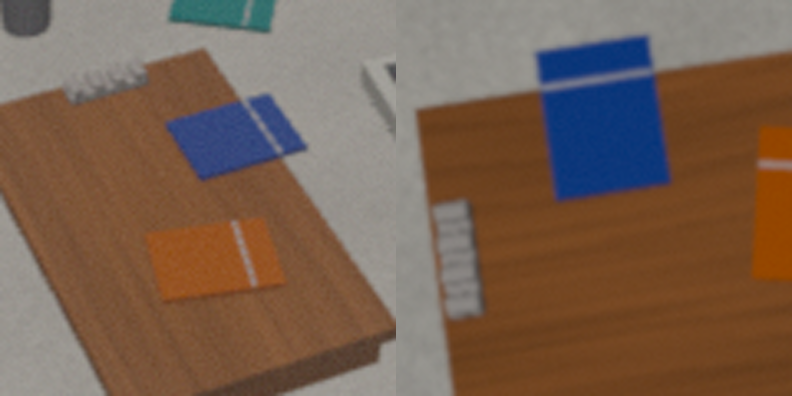

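Both views show the white line lying along the riser's far edge and square with it. The orange blank and pen rest have not moved, and the arm is clear. Handing in.

```bash
python3 -c "
from plant import manip
print(manip.job_done())"
```

```text
the job is handed in; nothing more can be done
None
```

I slid the blue blank forward with the two half-open fingertips against its trailing end, which also turned it square. I stopped with the white score line at the far edge, backed off and handed in at about 8 s; no verdict is reported.

- **Line position:** outline and line fits, each compared with the edge in the same picture, put the line 0 to 1.5 mm short of the edge (limit 6 mm). It sits about 80 mm along the edge from its middle.
- **Squareness:** the blank reads 10.5–10.6° and the edge 10.5°, so it is within about 0.005 rad. It lies flat.
- **Bystanders:** top-camera fits put the orange blank within about 1 mm of its start. The side-camera fit of it was poor in size, so I did not use it for this. The pen rest looks unmoved in the last picture. I did not re-measure the tumbler or drawer insert, but the arm never came near them.
- **Checks that disagreed:** in the last pictures the trained network picked the look-alikes for the line in both views and for the blank in the top view, and gave one wildly wrong edge point, so I set those aside. Its edge points were usually 2.5–4 mm farther out than my fit. One mid-push network reading put the line about 10 mm short where the outline fit gave 6–7 mm. The two cameras differ by about 1.6 mm on where the edge is, which is within calibration error.

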